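# Fit the tall grater plate in its stand

### The job

Slide the tall grater plate straight up out of the slotted rack by its top edge, then push it down into the channel of the grater stand until it sits fully home and both spring clips have snapped shut into its side notches. Let go of it there, and leave the two short plates in their slots and the lemon, mug and honey jar where they are.

Things in the scene. Friction and masses are not known exactly. Their poses are not given: they have to be found in the camera images.
- grater: Tall grater plate: steel sheet with round holes in a grey plastic frame, 96 wide, 130 mm high, side rails 6 thick; grip: top bar 10 thick, 104 to 130 mm up. Origin: middle of lower edge; x thickness, y width, z up. Lower corners bevelled (82 wide at the bottom, 96 at 14 mm up); a notch 5 deep in each side edge, 29 to 41 mm up. Either face may look either way. 80 to 170 g.
- slicer: Short slicer plate, one slanted slit in the sheet. 96 wide, 90 mm high (40 mm lower than the tall one), top bar 10 mm thick, otherwise framed, bevelled and notched like the tall plate. Origin at the middle of the lower edge, x across the thickness, y along the width, z up. 90 g. Stays in its rack slot.
- shredder: Short shredder plate, two rows of narrow slots in the sheet. 96 wide, 90 mm high (40 mm lower than the tall one), top bar 10 mm thick, otherwise framed, bevelled and notched like the tall plate. Origin at the middle of the lower edge, x across the thickness, y along the width, z up. 90 g. Stays in its rack slot.
- rack: Pale wooden rack, 100 x 124 x 68 mm, fixed. Origin: centre of underside, z up. Three slots along its y axis at x = -28, 0, +28 mm, a plate upright in each, in any order. Slot floor 8 mm up: the tall plate's top is at 138 mm, the short ones' at 98 mm. Slots 9 mm wide, 60 mm deep, 2 mm play at each end of a plate: free when its lower edge is above 68 mm.
- stand: Grater stand: grey base 100 x 144 x 12 mm, fixed. Origin: centre of underside, z up. A channel 9 mm wide runs along its y axis at x = 0 between two pairs of aluminium guides (y = +-33 mm, to 50 mm up, flared mouths to 61 mm). A spring clip stands at each end of the channel. A plate goes in upright from above, its width along y, either way round.
- seat (a point): Middle of the stand's channel floor, 12 mm above the worktop, where the lower-edge origin of a fully seated plate lies. Axes as the stand's. When seated the tall plate's top is at 142 mm and the clip rollers lie in its side notches.
- clip_left (a joint): Steel spring clip at the stand's +y end, 80 mm high, with an inward roller 47 mm above the worktop; the two rollers stand 89 mm apart, so the 96 mm plate must be pushed down between them, about 10 to 20 N in all. Rad: 0 closed (relaxed or in the notch), about 0.09 while the plate spreads it, at most 0.35.
- clip_right (a joint): The same spring clip at the stand's -y end. Rad: 0 closed, about 0.09 while spread.
- kitchen_tap: Fixed swan-neck tap beside the sink, left of the work; origin on its axis, below the worktop. Its arched spout reaches 0.37 m above the worktop and about 0.12 m from the origin toward the robot: on the way in keep the gripper above or clear of it.
- lemon: Lemon, 71 x 53 x 51 mm, lying behind the work; leave it.
- mug: White mug with grey dots, 82 x 114 x 91 mm, origin at the centre of its underside; leave it.
- honey_jar: Honey jar with a red lid, 65 mm across, 100 mm high, origin at the centre of its underside; leave it.

How it is judged:
On the way:
1. the tall grater plate has been lifted clear of the rack's slots, upright (z of grater in the frame of rack above 0.069 m and angle between grater's own z axis and vertical below 0.5 rad), for 0.1 s.
At the end, for the whole second after the job is handed in: The tall plate is at rest in the stand's channel, within 4 mm of its middle both ways, at most 2.5 mm above the seat, within 0.12 rad of upright and of the channel; both clips under 0.04 rad; the short plates are upright in their slots, within 10 mm of their start (x of grater in the frame of stand between -0.004 and 0.004 m and y of grater in the frame of stand between -0.004 and 0.004 m and z of grater in the frame of stand between 0.009 and 0.0145 m and angle between grater's own z axis and vertical below 0.12 rad and angle between the y axis of grater and the y axis of stand, either way round below 0.12 rad and value of joint each of clip_left, clip_right below 0.04 rad and linear speed of grater below 0.02 m/s and z of each of slicer, shredder in the frame of rack below 0.012 m and distance of each of slicer, shredder from where it was at the start of the episode below 0.01 m and angle between each of slicer, shredder's own z axis and vertical below 0.15 rad); the robot touches nothing.
It fails at once if a short plate is pulled out of its slot (z of any of slicer, shredder in the frame of rack above 0.04 m).
It fails at once if the lemon, the mug or the honey jar is pushed more than 40 mm away or knocked over (distance of any of lemon, mug, honey_jar from where it was at the start of the episode above 0.04 m or angle between any of mug, honey_jar's own z axis and vertical above 0.5 rad).
It also fails if it takes over 54 s, if anything falls off the work surface, if the arm or the gripper's body presses on something with over 40 N, if the wrist force passes 120 N, or if a joint passes its speed limit or range.

### The arm

A 7-joint arm with a two-finger parallel gripper is mounted at the origin on a cart in front of the work surface, level with it; the furniture and walls round the work are solid. World frame = base frame: x ahead of the robot, y to its left, z up, the work surface at z = 0. Lengths are in m, angles in rad, forces in N, time in s.
With the tool pointing down it reaches from about 0.35 to 0.9 m from the base axis. Payload 7.2 kg.
Tool frame: the origin (TCP) lies at the very end of the fingers, on their centre line; the grasp point (between the pads) lies 19 mm behind it (pinch_z is the distance from the TCP to the grasp point, in m); z points along the fingers, y is the line along which they close (so a half turn about z gives the same grasp; the last joint's range is limited). The gripper opens to 85 mm and grips with 20 to 120 N. Pads are 22 mm wide; open, the fingers measure 114 mm over their backs; the gripper's body (76 mm by 85 mm) begins 54 mm behind the grasp point. The pads swing forward as they close: fully open they stand 13 mm farther back than shut.
Start: joints at [-1.319, 0.411, -0.013, 1.596, 0.006, 1.134, -0.082], TCP at [0.196, 0.593, 0.231] pointing down, gripper open.
Joint ranges: [-2.95, 2.95], [-0.29, 1.99], [-1.47, 1.44], [0.14, 2.54], [-1.03, 4.17], [0.13, 1.85], [-2.86, 2.86]. Speed limits (rad/s): [2.39, 2.39, 3.01, 3.01, 3.14, 3.14, 3.14].

### API

Orientations are given as a unit quaternion [w, x, y, z].
In Python, from rig import observe, camera, finish_job, pinch_z gives the robot as it stands.
- The arm moves only by the tool servo_tool, never from a script. Its argument "targets" is a list of rows, each a list of 7 numbers: the turn, a rotation vector about the tool's x, y, z in degrees, then the shift along the tool's x, y, z in m, then the opening, from -1 (shut) to 1 (fully open). A call has 1 to 8 rows; each row shifts and turns the commanded pose from where the row before left it, along the tool's axes as they then stand; what a row does not reach is not made up. A row lasts 1/10 s, in which the tool goes at most 50 mm and 8.59 degrees, less where a joint would pass 70% of its speed; a pose out of reach is approached as far as the arm can. A call with a gripper value outside its range is refused whole. The fingers move at their own pace and stop on an object; the grip force is fixed at half the most. Time passes only in rows, so rows that do not move let the fingers close. It gives the time, the measured TCP pose, the force, the opening and the grip force at its end, in the units of the state.
- observe(): the state, without advancing time (a new reading comes with each control period).
- camera(name): name is "scene" or "top" or "wrist"; returns a dict with "frame" (400x640x3 uint8, blue, green, red), "vfov" (degrees; the focal length in pixels is half the picture's height over the tangent of half this angle, whatever the lens; pixels are square), "cx", "cy" (the principal point, pixels), "k1" (the pictures are not rectified: a ray, as slopes to the right and down, at radius r is drawn at 1 + k1 r^2 times it, then the intrinsics apply), "R" (3x3) and "t" (3): a world point X has camera coordinates R X + t. Camera axes: x right, y down, z forward; pixel columns grow to the right and rows downward; lengths in m; the calibration is good to about 2 mm. A picture is of the moment at which its call begins. There is no depth.
- finish_job(): hands the job in; it is judged then, once.
The state is a dict: "time_s": time; "joint_pos": joint angles; "joint_vel": joint speeds; "tau": joint torques, N m; "tcp_pos": TCP position; "tcp_rot": TCP orientation; "contact_force": force on the tool from outside, world axes, zero at the start; "moment": the same for the moment, N m; "grip_width": finger opening in m; "gripper_force": force on a finger pad.
Only numpy, scipy, OpenCV 4.12 (cv2) and the standard library are available. Lean on these libraries where they do the work, as an engineer would, in place of code of your own. Each camera call takes 0.05 s, during which the arm holds its last target. There are 200 camera calls.

## Working session

There is one attempt and no reset: what is moved stays moved. The work goes in short steps, Python scripts to look and compute and a tool call to move; the robot and the scene stay as the last step left them, time stands still between calls to the robot, and variables do not carry over. Pictures are saved under pics/ and viewed, at most 10 in all, crops included, and the job is handed in when it is done.

Besides the shell and the picture viewer there is one more tool, called in YAML: its name, and indented under it one key for each argument. servo_tool: Moves the arm, as the interface text tells. Its arguments: {"type":"object","properties":{"targets":{"type":"array","items":{"type":"array","items":{"type":"number"}}}},"required":["targets"]}

```bash
mkdir -p pics
cat > h.py <<'E'
import numpy as np, cv2
from rig import observe, camera, finish_job, pinch_z
def ray(c,uv):
    f=200/np.tan(np.radians(c["vfov"])/2)
    d=np.array([(uv[0]-c["cx"])/f,(uv[1]-c["cy"])/f]); s=d.copy()
    for _ in range(30): s=d/(1+c["k1"]*(s@s))
    R=np.array(c["R"]);t=np.array(c["t"])
    return -R.T@t, R.T@np.array([s[0],s[1],1])
def onz(c,uv,z):
    o,d=ray(c,uv); return o+d*(z-o[2])/d[2]
def proj(c,X):
    f=200/np.tan(np.radians(c["vfov"])/2)
    p=np.array(c["R"])@np.array(X)+np.array(c["t"]); s=p[:2]/p[2]
    return s*(1+c["k1"]*(s@s))*f+np.array([c["cx"],c["cy"]])
E
python3 - <<'E'
from h import *
import pickle
for n in("top","scene"):
    c=camera(n); cv2.imwrite(f"pics/{n}0.png",c["frame"]); pickle.dump(c,open(n+"0.pkl","wb"))
    o,d=ray(c,(320,200)); print(n,o,d,c["vfov"],c["k1"])
s=observe(); print(s, pinch_z)
E
```

```text
top [0.32689271 0.12006611 1.40786826] [ 0.17289484 -0.01170753 -0.98504498] 44.155620538384774 -0.08849269835033034
scene [-0.07666163 -0.61003856  1.09973522] [ 0.43554087  0.50067082 -0.74813958] 49.72858855199023 -0.014802403160820082
{'time_s': 0.1, 'joint_pos': array([-1.31917506,  0.41181426, -0.01271389,  1.59693779,  0.00558093,
        1.13429878, -0.08218686]), 'joint_vel': array([-0.00026346, -0.00141271, -0.00131264, -0.00388704, -0.00184066,
       -0.00196384, -0.00077943]), 'tau': array([ 1.56218615e-03, -6.01824760e+01,  6.83689546e-01, -3.00089335e+01,
        1.39800602e-02,  6.28335096e-03,  1.78523061e-05]), 'tcp_pos': array([0.19638992, 0.59288578, 0.2305499 ]), 'tcp_rot': array([-7.24712479e-05,  1.59214699e-01,  9.87243725e-01, -7.07741211e-04]), 'contact_force': array([-0.5040895 ,  0.69230597, -0.43899909]), 'moment': array([-0.06366097, -0.02050857,  0.00485439]), 'gripper_force': 0.0, 'grip_width': 0.085372419246288} 0.0187
```

View pics/top0.png

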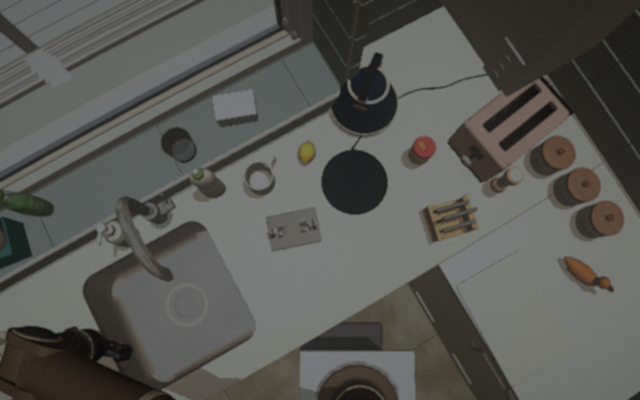

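View pics/scene0.png

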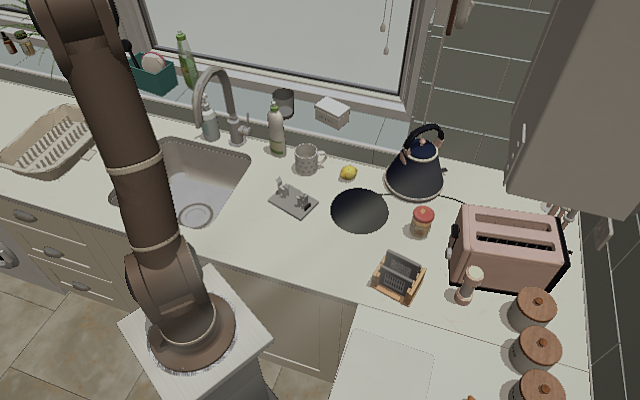

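The top view shows the rack near (452,217), the stand near (294,229) and the tap near (140,240). The scene view shows the tall plate in the rack near (400,270). I'll enlarge both.

Run:
```python
from h import *
import pickle
c=pickle.load(open("top0.pkl","rb"));s=pickle.load(open("scene0.pkl","rb"))
b=lambda im,x,y,w,h,k:cv2.resize(im[y:y+h,x:x+w],None,fx=k,fy=k,interpolation=cv2.INTER_CUBIC)
A=np.hstack([b(c["frame"],260,200,66,50,6),b(c["frame"],420,190,66,50,6)])
B=np.hstack([b(s["frame"],262,170,66,50,6),b(s["frame"],367,245,66,62,6)[:300]])
I=np.vstack([A,B]);I=np.clip(I.astype(float)*1.3,0,255).astype(np.uint8)
cv2.imwrite("pics/z0.png",I);print(I.shape)
for n,uv in dict(rack=(452,217),stand=(294,229),lemon=(307,152),mug=(260,178),jar=(423,150),tap=(140,205)).items(): print(n,onz(c,uv,0.05).round(3))
```

```text
(600, 792, 3)
rack [ 0.519 -0.266  0.05 ]
stand [0.483 0.175 0.05 ]
lemon [0.704 0.142 0.05 ]
mug [0.627 0.273 0.05 ]
jar [ 0.713 -0.191  0.05 ]
tap [0.547 0.611 0.05 ]
```

View pics/z0.png

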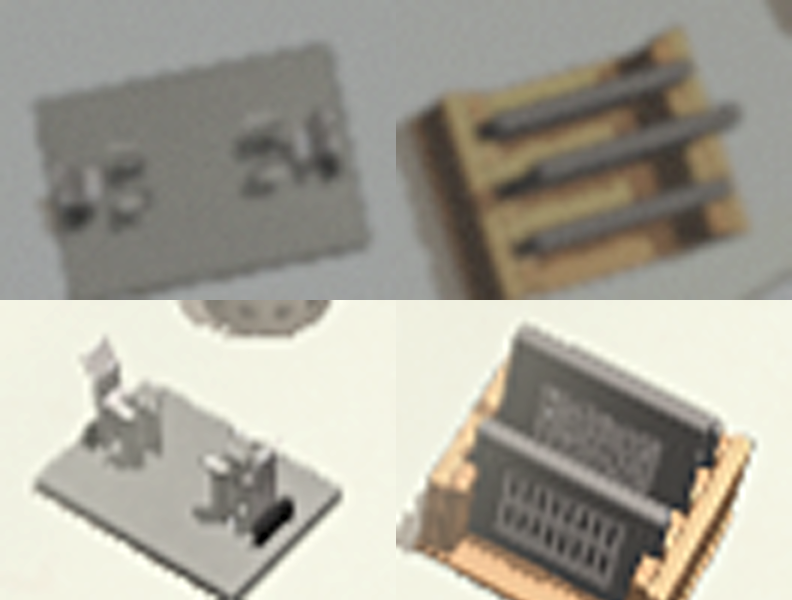

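Run:
```python
from h import *
import pickle
from scipy.spatial.transform import Rotation as Ro
c=pickle.load(open("top0.pkl","rb"));s=pickle.load(open("scene0.pkl","rb"))
P=lambda x,y:(420+(x-396)/6-.42,190+y/6-.42)
e=[onz(c,P(525,178),.138),onz(c,P(738,115),.138)];print("plate top",e,(e[0]+e[1])/2,np.linalg.norm(e[0]-e[1]),np.degrees(np.arctan2(*(e[0]-e[1])[1::-1])))
S=lambda x,y:(367+(x-396)/6-.42,245+(y-300)/6-.42)
e=[onz(s,S(518,328),.138),onz(s,S(715,425),.138)];print("scene",(e[0]+e[1])/2,np.linalg.norm(e[0]-e[1]),np.degrees(np.arctan2(*(e[0]-e[1])[1::-1])))
q=[onz(c,(260+x/6-.42,200+y/6-.42),.012) for x,y in((35,100),(330,42),(370,240),(75,298))]
print("stand",np.mean(q,0),[np.linalg.norm(q[i]-q[i-1]) for i in range(4)],[np.degrees(np.arctan2(*(q[i]-q[j])[1::-1])) for i,j in((0,1),(3,2))])
R=Ro.from_quat(observe()["tcp_rot"][[1,2,3,0]]).as_matrix();print(R.round(3))
w=camera("wrist");o,d=ray(w,(320,200));print(o-observe()["tcp_pos"],d,R.T@(o-observe()["tcp_pos"]),R.T@d,w["vfov"])
```

```text
plate top [array([ 0.50057444, -0.21182226,  0.138     ]), array([ 0.52877387, -0.30790699,  0.138     ])] [ 0.51467416 -0.25986463  0.138     ] 0.100137318052569 106.35617467164396
scene [ 0.51575016 -0.26633745  0.138     ] 0.09637022312645195 106.28225844931391
stand [0.49108675 0.17896464 0.012     ] [np.float64(0.09624061374781154), np.float64(0.14325482312538346), np.float64(0.09653681121512937), np.float64(0.14155928718520175)] [np.float64(101.63481653817803), np.float64(101.50898643822929)]
[[-0.949  0.314 -0.   ]
 [ 0.314  0.949 -0.001]
 [-0.    -0.001 -1.   ]]
[-0.06701815  0.02175766  0.14216535] [ 0.25755286 -0.09379387 -0.96173355] [ 0.07044863 -0.00061571 -0.14217042] [-0.27390191 -0.00670621  0.96176658] 69.28730485942555
```

servo_tool:
  targets:
    - [0,0,0,-0.02,-0.025,-0.02,1]
    - [0,0,0,-0.024,-0.03,-0.02,1]
    - [0,0,0,-0.024,-0.03,-0.02,1]
    - [0,0,0,-0.024,-0.03,-0.01,1]
    - [0,0,0,-0.024,-0.03,0,1]
    - [0,0,0,-0.024,-0.03,0,1]
    - [0,0,0,-0.024,-0.03,0,1]
    - [0,0,0,-0.024,-0.03,0,1]

```text
time_s: 0.95
tcp_pos: [0.3013, 0.3095, 0.3012]
tcp_rot: [-0.0, 0.159, 0.987, 0.0]
contact_force: [0.3, -0.1, 0.1]
grip_width: 0.0856
gripper_force: 0.0
```

servo_tool:
  targets:
    - [0,0,0,-0.024,-0.03,0,1]
    - [0,0,0,-0.024,-0.03,0,1]
    - [0,0,0,-0.024,-0.03,0,1]
    - [0,0,0,-0.024,-0.03,0,1]
    - [0,0,0,-0.024,-0.03,0,1]
    - [0,0,0,-0.024,-0.03,0,1]
    - [0,0,0,-0.024,-0.03,0,1]
    - [0,0,0,-0.024,-0.03,0,1]

```text
time_s: 1.75
tcp_pos: [0.408, 0.0213, 0.3014]
tcp_rot: [0.0, 0.159, 0.987, 0.0]
contact_force: [0.9, 1.2, 0.3]
grip_width: 0.0854
gripper_force: 0.0
```

servo_tool:
  targets:
    - [0,0,0,-0.024,-0.03,0,1]
    - [0,0,0,-0.024,-0.03,0,1]
    - [0,0,0,-0.024,-0.03,0,1]
    - [0,0,0,-0.024,-0.03,0,1]
    - [0,0,0,-0.024,-0.03,0,1]
    - [0,0,0,-0.024,-0.03,0,1]
    - [0,0,0,-0.024,-0.03,0,1]
    - [0,0,0,0,0,0,1]

```text
time_s: 2.55
tcp_pos: [0.5013, -0.2342, 0.3009]
tcp_rot: [-0.0, 0.162, 0.987, -0.002]
contact_force: [0.9, -0.7, -0.4]
grip_width: 0.0855
gripper_force: 0.0
```

servo_tool:
  targets:
    - [0,0,8,0,0,0,1]
    - [0,0,8,0,0,0,1]
    - [0,0,8,0,0,0,1]
    - [0,0,8,0,0,0,1]
    - [0,0,8,0,0,0,1]
    - [0,0,8,0,0,0,1]
    - [0,0,7.4,0,0,0,1]
    - [0,0,0,0,0,0,1]

```text
time_s: 3.35
tcp_pos: [0.5013, -0.2284, 0.301]
tcp_rot: [-0.0, 0.6, 0.8, -0.0]
contact_force: [0.6, -0.3, 0.1]
grip_width: 0.0854
gripper_force: 0.0
```

Run:
```python
from h import *
import pickle
w=camera("wrist");pickle.dump((w,observe()),open("w1.pkl","wb"))
cv2.imwrite("pics/w1.png",w["frame"])
```

```text
(no output)
```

View pics/w1.png

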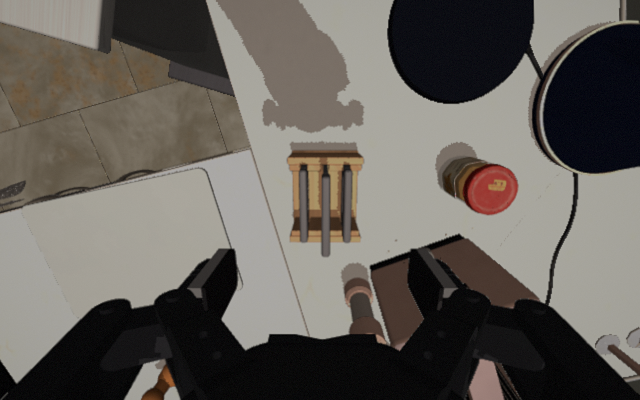

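The wrist view shows the tall bar in the middle, columns 322–330, from about row 172 to row 256, between the two short bars. Its lower end at row 256 is sharp, so I'll measure it.

Run:
```python
from h import *
import pickle
from scipy.spatial.transform import Rotation as Ro
w,s=pickle.load(open("w1.pkl","rb"))
g=cv2.cvtColor(w["frame"],cv2.COLOR_BGR2GRAY)
for r in range(160,262,6): print(r,g[r,312:342])
R=Ro.from_quat(s["tcp_rot"][[1,2,3,0]]).as_matrix()
for uv in((326,175),(326,256),(320,150)):
    p=onz(w,uv,.138); print(uv,p.round(4),(R.T@(p-s["tcp_pos"])).round(4))
```

```text
160 [143 146 144 145 144 145 136 113  96  97  97  98  97  98 110 133 145 145
 147 146 147 145 147 145 147 148 147 145 147 147]
166 [146 145 141 140 139 140 140 124  99  89  72  53  31  25  36  83  99 116
 146 149 147 146 145 144 141 139 140 138 143 145]
172 [141 144 147 148 148 138 115 100 102 103  89  57  34  32  34  52 110 145
 147 147 148 147 146 145 144 127 101  97  95  72]
178 [143 145 147 150 148 147 129 104 102  83  63  80  87  88  88  90  83  69
 109 146 149 148 146 144 144 128 101  97  95  74]
184 [143 145 147 149 149 148 129 102 100  88  74  92 101 104 105 107  96  77
 110 145 149 148 147 146 146 127 100  97  87  65]
190 [144 144 148 148 149 146 128 103 100  87  74  92 103 106 106 106  97  78
 109 144 148 147 146 146 147 137 113  98  88  64]
196 [143 144 146 148 148 140 116 100  99  88  74  92 102 105 104 105  96  76
 109 145 149 147 146 146 145 127 101  95  82  57]
202 [144 144 147 148 149 146 127 100 100  86  76  92 101 103 104 105  96  75
 105 144 148 148 146 147 145 126 101  96  82  58]
208 [143 143 147 149 149 147 146 138 115  88  74  92 102 104 105 103  95  79
 110 14
[... 544 characters left out ...]
5 116]
238 [143 144 144 143 143 144 144 145 130  95  76  91 100 100 103  99  93  91
 118 144 145 145 145 144 146 146 146 146 145 146]
244 [167 168 167 168 168 168 168 168 152 109  75  90 100 100 101  99  92  95
 136 167 168 168 168 168 167 168 168 168 168 167]
250 [168 167 168 168 167 169 168 168 153 107  76  89  99 100  99  98  92  94
 136 168 168 166 167 168 167 168 168 167 168 167]
256 [168 168 167 167 168 168 168 167 169 157 132 115 112 112 112 110 123 154
 167 168 168 167 168 167 167 167 167 167 168 167]
(326, 175) [ 0.5019 -0.2168  0.138 ] [0.0111 0.004  0.163 ]
(326, 256) [ 0.5289 -0.3083  0.138 ] [-0.0844  0.004   0.163 ]
(320, 150) [ 0.4884 -0.1931  0.138 ] [ 0.0376 -0.0023  0.163 ]
```

servo_tool:
  targets:
    - [0,0,0,-0.02,0.002,0.02,1]
    - [0,0,0,-0.0167,0.0015,0.03,1]
    - [0,0,0,0,0,0.035,1]
    - [0,0,0,0,0,0.035,1]
    - [0,0,0,0,0,0.03,1]
    - [0,0,0,0,0,0.025,1]
    - [0,0,0,0,0,0.016,1]
    - [0,0,0,0,0,0,1]

```text
time_s: 4.2
tcp_pos: [0.514, -0.2626, 0.1085]
tcp_rot: [-0.002, 0.599, 0.801, -0.0]
contact_force: [0.6, 0.5, -0.3]
grip_width: 0.0856
gripper_force: 0.0
```

servo_tool:
  targets:
    - [0,0,0,0,0,0,0.3]
    - [0,0,0,0,0,0,-0.3]
    - [0,0,0,0,0,0,-1]
    - [0,0,0,0,0,0,-1]
    - [0,0,0,0,0,0,-1]
    - [0,0,0,0,0,0,-1]
    - [0,0,0,0,0,0,-1]
    - [0,0,0,0,0,0,-1]

```text
time_s: 5.0
tcp_pos: [0.5154, -0.2636, 0.1109]
tcp_rot: [0.0, 0.6, 0.8, 0.0]
contact_force: [0.2, 0.4, 6.0]
grip_width: 0.0088
gripper_force: 59.3
```

servo_tool:
  targets:
    - [0,0,0,0,0,-0.003,-1]
    - [0,0,0,0,0,-0.005,-1]
    - [0,0,0,0,0,-0.01,-1]
    - [0,0,0,0,0,-0.01,-1]
    - [0,0,0,0,0,-0.015,-1]
    - [0,0,0,0,0,-0.015,-1]
    - [0,0,0,0,0,-0.015,-1]
    - [0,0,0,0,0,0,-1]

```text
time_s: 5.8
tcp_pos: [0.5161, -0.2643, 0.1859]
tcp_rot: [0.002, 0.6, 0.8, 0.001]
contact_force: [-0.4, -0.7, -1.0]
grip_width: 0.0094
gripper_force: 58.5
```

servo_tool:
  targets:
    - [0,0,0,0,0,-0.015,-1]
    - [0,0,0,0,0,-0.02,-1]
    - [0,0,0,0,0,-0.02,-1]
    - [0,0,0,0,0,-0.02,-1]
    - [0,0,0,0,0,-0.01,-1]
    - [0,0,0,0,0,0,-1]

```text
time_s: 6.4
tcp_pos: [0.5155, -0.2638, 0.2695]
tcp_rot: [0.001, 0.6, 0.8, 0.0]
contact_force: [-0.7, 0.3, -2.0]
grip_width: 0.0086
gripper_force: 58.6
```

servo_tool:
  targets:
    - [0,0,0,0.018,0.0042,0,-1]
    - [0,0,0,0.036,0.0084,0,-1]
    - [0,0,0,0.036,0.0084,0,-1]
    - [0,0,0,0.036,0.0084,0,-1]
    - [0,0,0,0.036,0.0084,0,-1]
    - [0,0,0,0.036,0.0084,0,-1]
    - [0,0,0,0.036,0.0084,0,-1]
    - [0,0,0,0.036,0.0084,0,-1]

```text
time_s: 7.2
tcp_pos: [0.4989, 0.015, 0.2674]
tcp_rot: [-0.0, 0.6, 0.8, -0.0]
contact_force: [0.6, 0.5, -1.9]
grip_width: 0.0084
gripper_force: 58.5
```

servo_tool:
  targets:
    - [0,0,0,0.036,0.0084,0,-1]
    - [0,0,0,0.036,0.0084,0,-1]
    - [0,0,0,0.036,0.0084,0,-1]
    - [0,0,0,0.036,0.0084,0,-1]
    - [0,0,0,0.018,0.0042,0,-1]
    - [0,0,4.7,0,0,0,-1]
    - [0,0,0,0,0,0,-1]
    - [0,0,0,0,0,0,-1]

```text
time_s: 8.0
tcp_pos: [0.4906, 0.1784, 0.2679]
tcp_rot: [0.0, 0.632, 0.775, -0.001]
contact_force: [-0.3, 0.2, -0.7]
grip_width: 0.0087
gripper_force: 58.5
```

Run:
```python
from h import *
import pickle
w=camera("wrist");s=camera("scene");t=camera("top");pickle.dump((w,s,t,observe()),open("w2.pkl","wb"))
print(observe()["tcp_pos"],observe()["tcp_rot"],observe()["contact_force"])
b=lambda im,x,y,w,h,k:cv2.resize(im[y:y+h,x:x+w],None,fx=k,fy=k,interpolation=cv2.INTER_CUBIC)
a=b(w["frame"],220,0,200,400,1.5); r=b(s["frame"],240,110,100,120,5)[:600]
print(a.shape,r.shape)
cv2.imwrite("pics/w2.png",np.hstack([a[:600],r[:600,:500]]))
```

```text
[0.49078387 0.17860842 0.26826353] [-6.98171242e-05  6.32238134e-01  7.74774120e-01  1.08443716e-05] [-0.62742531 -0.21465555 -2.11591068]
(600, 300, 3) (600, 500, 3)
```

View pics/w2.png

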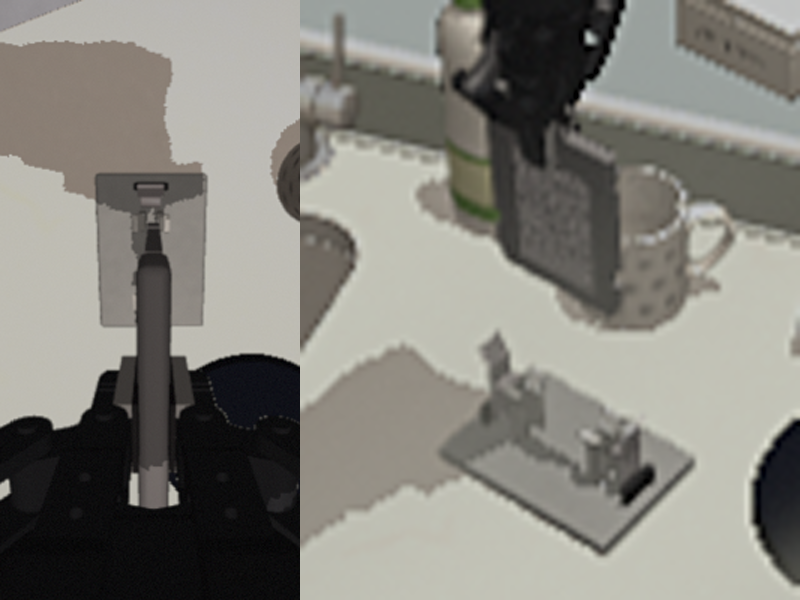

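The wrist crop shows the bar held straight over the stand, with the base outline visible (crop corners (96,174), (207,173), (204,325), (103,325)) and the clips on the bar's line. The scene view shows the plate upright and mid-air.

Run:
```python
from h import *
import pickle
from scipy.spatial.transform import Rotation as Ro
w,s,t,o=pickle.load(open("w2.pkl","rb"))
g=cv2.cvtColor(w["frame"],cv2.COLOR_BGR2GRAY)
for r in (136,150,180,195,205): print(r,g[r,280:300],g[r,348:364])
for c in (292,300,345): print(c,g[110:124,c],g[208:224,c])
for r in (120,124,126,135,141,146,155,165,172,178,190,220): print(r,g[r,304:340])
print(g[150:185,321])
R=Ro.from_quat(o["tcp_rot"][[1,2,3,0]]).as_matrix()
np.set_printoptions(suppress=True)
T=lambda uv,z:(R.T@(onz(w,uv,z)-o["tcp_pos"])).round(4)
for n,uv,z in(("barL",(311.3,200),.2954),("barR",(332,200),.2954),("bot",(322,143),.1654),("c1",(284,116),.012),("c2",(358,115.5),.012),("c3",(356,216.5),.012),("c4",(288.5,216.5),.012)): print(n,T(uv,z))
```

```text
136 [187 189 189 166 120 107 107 107 119 131 116  86  84  82  84  83  83  84
  84  85] [135 134 135 135 137 136 135 133 121 131 169 188 187 189 188 187]
150 [188 188 189 188 159 116 127 133 133 134 134 135 134 135 135 134 134 133
 134 133] [135 135 135 136 136 138 138 129 117 155 187 190 189 188 187 188]
180 [187 188 188 189 188 155 109 123 133 132 133 134 135 135 135 135 135 132
 132 132] [137 136 136 136 136 136 130 122 156 187 188 188 189 188 188 188]
195 [187 187 187 188 188 170 132 119 133 134 133 134 134 133 133 133 135 134
 134 135] [136 134 136 136 136 135 128 133 168 188 188 187 189 188 189 189]
205 [188 188 187 188 188 188 155 112 126 133 134 134 134 134 135 135 137 136
 137 138] [137 138 139 138 138 135 125 154 187 189 188 188 188 187 188 186]
292 [129 128 130 130 123  95  73  79  84  85  83  84  84  84] [134 135 136 135 136 136 136 135 128 131 165 188 188 187 188 187]
300 [131 129 131 130 123  98  78  81  86  84  85  85  86  85] [138 138 137 137 137 138 137 138 130 133 165 189 189 188 188 188]
345 [128 130 130 131 123  97  77  80  84  84  83  82  83  83] [138 139 140 139 
[... 1401 characters left out ...]
 55  55  55
  55  53  57  54  55  54  53  49  46  41  42  92 131 138 137 137 138 136]
190 [136 137 136 126 114 113  91  46  49  57  61  63  66  68  70  71  70  71
  73  70  73  72  73  70  68  65  62  56  50  58 106 137 138 139 139 138]
220 [189 188 188 188 189 189 160  93  53  54  60  63  65  68  70  70  71  70
  71  71  72  71  73  72  69  66  60  57  50  87 155 188 189 189 188 188]
[51 71 62 38 31 36 36 35 33 35 36 34 36 34 35 34 35 51 52 36 33 33 37 36
 36 35 39 46 55 60 63 65 67 69 72]
barL [ 0.0372 -0.0049 -0.0271]
barR [ 0.0372  0.0036 -0.0271]
bot [ 0.0494 -0.0007  0.1029]
c1 [ 0.0717 -0.0511  0.2563]
c2 [0.0725 0.0468 0.2563]
c3 [-0.0686  0.0488  0.2563]
c4 [-0.0687 -0.0494  0.2563]
```

Run:
```python
from h import *
import pickle
from scipy.spatial.transform import Rotation as Ro
w,s,t,o=pickle.load(open("w2.pkl","rb"))
R=Ro.from_quat(o["tcp_rot"][[1,2,3,0]]).as_matrix()
np.set_printoptions(suppress=True)
T=lambda uv,z:(R.T@(onz(w,uv,z)-o["tcp_pos"])).round(4)
for r,l,rr in((136,283.5,357.8),(150,284.4,356.8),(180,285.1,355.8),(205,286.2,355.1)):
  a,b=T((l,r),.012),T((rr,r),.012);print(r,a[:2],b[:2],(a+b)[:2]/2)
print(T((320,114.7),.012),T((320,217.2),.012))
print("bar",T((322.1,178.5),.2954),T((321.9,220),.2954),"bot",T((321.9,155),.172),T((322.0,150.5),.1654))
# clip tops / black cap at far end
print("clipcap z80",T((320.2,124),.08))
G=cv2.cvtColor(t["frame"],cv2.COLOR_BGR2GRAY)
```

```text
136 [ 0.0458 -0.0526] [0.046  0.0474] [ 0.0459 -0.0026]
150 [ 0.0271 -0.052 ] [0.0273 0.0467] [ 0.0272  -0.00265]
180 [-0.0146 -0.0525] [-0.0144  0.0467] [-0.0145 -0.0029]
205 [-0.0513 -0.0521] [-0.0511  0.0469] [-0.0512 -0.0026]
[ 0.0734 -0.0035  0.2563] [-0.0697 -0.0035  0.2563]
bar [ 0.0462 -0.0005 -0.0271] [ 0.0285 -0.0006 -0.0271] bot [ 0.0403 -0.0007  0.0963] [ 0.0433 -0.0006  0.1029]
clipcap z80 [ 0.063  -0.0027  0.1883]
```

servo_tool:
  targets:
    - [0,0,0,0.0025,-0.0021,0.015,-1]
    - [0,0,0,0,0,0.02,-1]
    - [0,0,0,0,0,0.02,-1]
    - [0,0,0,0,0,0.015,-1]
    - [0,0,0,0,0,0.008,-1]
    - [0,0,0,0,0,0,-1]
    - [0,0,0,0,0,0,-1]

```text
time_s: 8.85
tcp_pos: [0.4886, 0.1813, 0.1908]
tcp_rot: [0.0, 0.632, 0.775, 0.0]
contact_force: [0.7, -0.6, -1.0]
grip_width: 0.0094
gripper_force: 58.5
```

Run:
```python
from h import *
import pickle
from scipy.spatial.transform import Rotation as Ro
w=camera("wrist");s=camera("scene");o=observe();pickle.dump((w,s,o),open("w3.pkl","wb"))
g=cv2.cvtColor(w["frame"],cv2.COLOR_BGR2GRAY)
R=Ro.from_quat(o["tcp_rot"][[1,2,3,0]]).as_matrix()
print(o["tcp_pos"],o["contact_force"])
b=lambda im,x,y,w,h,k:cv2.resize(im[y:y+h,x:x+w],None,fx=k,fy=k,interpolation=cv2.INTER_CUBIC)
cv2.imwrite("pics/w3.png",np.hstack([b(w["frame"],250,60,140,200,3),b(s["frame"],255,140,75,120,5)]))
for r in (90,150,170,200): print(r,g[r,252:300:1],g[r,340:400])
```

```text
[0.48873    0.18156136 0.19107277] [ 0.41501918  0.18260043 -1.83481808]
90 [115 115 115 115 115 115 115 115 114 115 114 115 116 114 115 115 115 116
 115 115 116 117 117 115 115 116 116 116 116 116 116 117 116 114 114 115
 115 115 115 116 116 115 117 116 116 115 116 114] [168 168 168 169 169 168 168 169 169 168 169 170 169 168 168 169 169 168
 168 168 169 168 168 168 169 170 167 168 169 171 169 169 168 169 169 168
 169 169 168 169 168 169 168 169 169 168 169 168 169 169 168 169 169 168
 168 169 169 167 169 169]
150 [171 170 169 169 170 169 169 169 169 169 170 170 169 169 169 169 169 170
 169 169 171 171 170 157 113  66  68  74  72  73  73  73  73  73  74  75
  73  75  76  75  75  76  74  76  76  76  76  75] [ 75  75  75  76  74  74  74  76  76  75  77  75  78 100 109 112 120 122
 122 121 121 121 123 122 114 105 141 169 170 169 170 170 169 170 169 169
 170 169 169 170 170 170 169 169 169 169 170 170 170 169 170 169 170 169
 170 169 169 169 170 169]
170 [169 170 170 170 170 170 169 170 169 168 170 169 169 168 169 170 169 169
 169 169 169 169 169 169 155 119 102 113 118 119 120 119 120 120 120 121
 120 122 120 121 120 120 122 122 120 120 120 120] [120 120 120 119 121 119 119 119 120 118 120 120 121 120 119 119 119 120
 119 120 120 120 121 115 105 137 168 171 170 170 170 169 169 170 170 170
 170 169 169 169 169 170 170 170 170 170 170 168 169 169 169 169 170 170
 170 170 170 170 171 169]
200 [170 170 170 169 170 169 170 170 169 170 170 169 169 170 169 170 169 170
 170 169 169 170 169 169 171 171 140  95 110 120 119 118 118 118 120 120
 120 119 120 119 118 119 119 120 120 121 121 122] [121 121 121 121 122 121 121 121 121 120 121 122 120 122 121 120 122 122
 122 123 123 123 116 103 136 170 171 169 170 170 170 170 171 170 170 170
 169 170 169 169 170 169 170 170 169 170 170 170 170 169 169 170 170 170
 169 170 169 169 170 170]
```

View pics/w3.png

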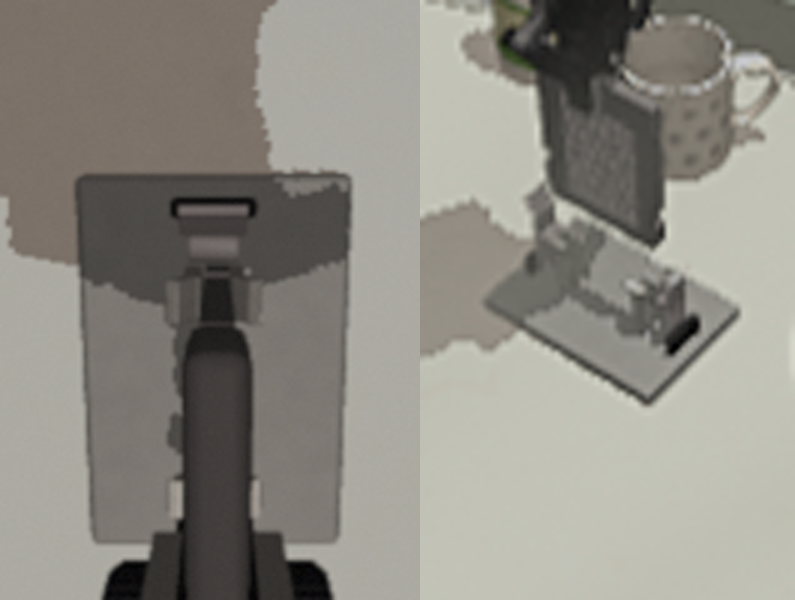

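The plate's lower end (crop column 217) hangs just above the guides, whose visible parts span crop columns 165–262. The clip is at column 213 and the base spans crop rows 175–543. I'll convert these to tool-frame offsets.

Run:
```python
from h import *
import pickle
from scipy.spatial.transform import Rotation as Ro
w,s,o=pickle.load(open("w3.pkl","rb"))
R=Ro.from_quat(o["tcp_rot"][[1,2,3,0]]).as_matrix()
np.set_printoptions(suppress=True)
T=lambda uv,z:(R.T@(onz(w,uv,z)-o["tcp_pos"])).round(4)
for r,l,rr in((150,275.9,365.7),(170,276.8,364.8),(200,278.3,364)):
  a,b=T((l,r),.012),T((rr,r),.012);print(r,a[:2],b[:2],(a+b)[:2]/2)
print("ends",T((320,118.3),.012),T((320,241),.012))
top=o["tcp_pos"][2]+.0271
print("bar",T((322.5,172),top),T((322.5,200),top),T((322.5,177),top),"bot",T((322.3,153),top-.13))
K=lambda x,y:(250+x/3-.33,60+y/3-.33)
for z in(.05,.061): print("guide far",z,[T(K(x,285),z) for x in(165,262)],"near",[T(K(x,490),z) for x in(168,260)])
print("clip",[T(K(x,208),.08) for x in(171,256)],"roller",[T(K(x,245),.047) for x in(188,240)])
```

```text
150 [ 0.0355 -0.0513] [0.0355 0.0475] [ 0.0355 -0.0019]
170 [ 0.0132 -0.0512] [0.0132 0.0474] [ 0.0132 -0.0019]
200 [-0.0217 -0.051 ] [-0.0217  0.0479] [-0.0217  -0.00155]
ends [ 0.069  -0.0027  0.1791] [-0.073 -0.003  0.179]
bar [ 0.0488 -0.0002 -0.0271] [ 0.0371 -0.0002 -0.0271] [ 0.0467 -0.0002 -0.0271] bot [ 0.0411 -0.0003  0.1029]
guide far 0.05 [array([ 0.035 , -0.0174,  0.1411]), array([0.035 , 0.014 , 0.1411])] near [array([-0.0358, -0.0176,  0.141 ]), array([-0.0358,  0.0144,  0.1411])]
guide far 0.061 [array([ 0.0364, -0.0168,  0.1301]), array([0.0364, 0.0135, 0.1301])] near [array([-0.0317, -0.0169,  0.13  ]), array([-0.0317,  0.0138,  0.1301])]
clip [array([ 0.0604, -0.0136,  0.1111]), array([0.0604, 0.0105, 0.1111])] roller [array([ 0.0475, -0.01  ,  0.1441]), array([0.0475, 0.0069, 0.1441])]
```

servo_tool:
  targets:
    - [0,0,0,-0.002,-0.0013,0,-1]
    - [0,0,0,0,0,0.008,-1]
    - [0,0,0,0,0,0.008,-1]
    - [0,0,0,0,0,0.007,-1]
    - [0,0,0,0,0,0.006,-1]
    - [0,0,0,0,0,0.006,-1]
    - [0,0,0,0,0,0,-1]

```text
time_s: 9.65
tcp_pos: [0.4868, 0.179, 0.1544]
tcp_rot: [-0.0, 0.632, 0.775, -0.001]
contact_force: [0.1, 0.1, -1.8]
grip_width: 0.0089
gripper_force: 58.6
```

servo_tool:
  targets:
    - [0,0,0,0,0,0.005,-1]
    - [0,0,0,0,0,0.005,-1]
    - [0,0,0,0,0,0.005,-1]
    - [0,0,0,0,0,0,-1]

```text
time_s: 10.05
tcp_pos: [0.4875, 0.1795, 0.14]
tcp_rot: [0.0, 0.632, 0.775, 0.0]
contact_force: [1.2, 0.3, -0.8]
grip_width: 0.009
gripper_force: 58.6
```

servo_tool:
  targets:
    - [0,0,0,0,0,0.005,-1]
    - [0,0,0,0,0,0.005,-1]
    - [0,0,0,0,0,0.005,-1]
    - [0,0,0,0,0,0,-1]

```text
time_s: 10.45
tcp_pos: [0.4868, 0.1792, 0.1243]
tcp_rot: [-0.0, 0.632, 0.775, -0.001]
contact_force: [0.9, 1.1, -4.8]
grip_width: 0.0094
gripper_force: 58.4
```

servo_tool:
  targets:
    - [0,0,0,0,0,0.003,-1]
    - [0,0,0,0,0,0.003,-1]
    - [0,0,0,0,0,0.003,-1]
    - [0,0,0,0,0,0,-1]

```text
time_s: 10.85
tcp_pos: [0.4869, 0.179, 0.1157]
tcp_rot: [-0.0, 0.632, 0.775, -0.001]
contact_force: [0.8, 0.5, -1.5]
grip_width: 0.0089
gripper_force: 58.8
```

servo_tool:
  targets:
    - [0,0,0,0,0,0.001,-1]
    - [0,0,0,0,0,0.001,-1]
    - [0,0,0,0,0,0,-1]

```text
time_s: 11.15
tcp_pos: [0.4875, 0.1791, 0.1148]
tcp_rot: [-0.0, 0.632, 0.775, 0.0]
contact_force: [-1.5, 0.3, 5.0]
grip_width: 0.0089
gripper_force: 59.8
```

servo_tool:
  targets:
    - [0,0,0,0,0,0.001,-1]
    - [0,0,0,0,0,0.001,-1]
    - [0,0,0,0,0,0,-1]

```text
time_s: 11.45
tcp_pos: [0.4885, 0.1793, 0.1147]
tcp_rot: [-0.0, 0.632, 0.775, 0.001]
contact_force: [-5.8, -2.2, 27.9]
grip_width: 0.009
gripper_force: 63.5
```

Run:
```python
from h import *
import pickle
s=camera("scene");w=camera("wrist");o=observe();pickle.dump((w,s,o),open("w4.pkl","wb"));print(o["tcp_pos"],o["contact_force"])
b=lambda im,x,y,w,h,k:cv2.resize(im[y:y+h,x:x+w],None,fx=k,fy=k,interpolation=cv2.INTER_CUBIC)
cv2.imwrite("pics/w4.png",np.hstack([b(w["frame"],250,60,140,200,3),b(s["frame"],255,130,75,120,5)]))
```

```text
[0.48848701 0.1793258  0.1147161 ] [-5.70671251 -1.17489357 27.25101252]
```

View pics/w4.png

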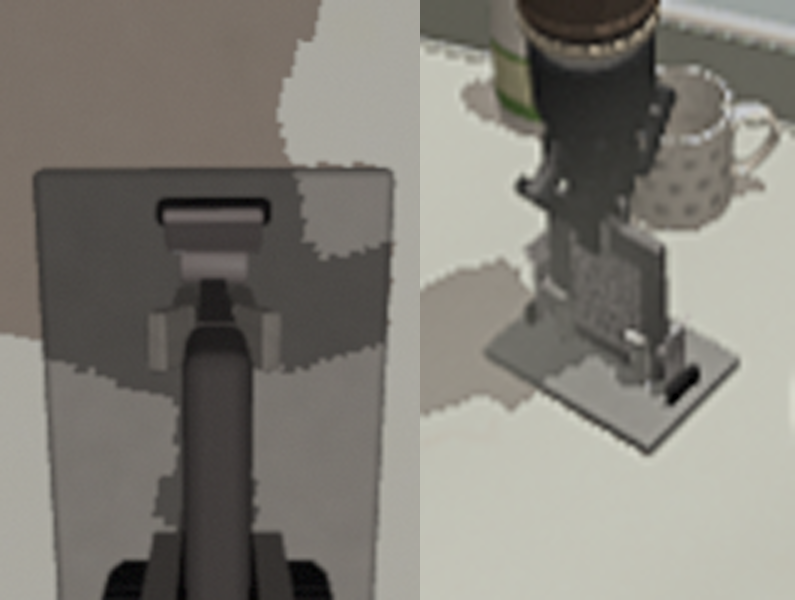

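The plate sits between the guides, pressed down with 28 N, and the TCP height matches the seated height (rack grasp +4 mm). I'll take the load off, then release.

servo_tool:
  targets:
    - [0,0,0,0,0,-0.002,-1]
    - [0,0,0,0,0,0,-1]
    - [0,0,0,0,0,0,-0.7]
    - [0,0,0,0,0,0,-0.2]
    - [0,0,0,0,0,0,0.3]
    - [0,0,0,0,0,0,0.3]
    - [0,0,0,0,0,0,0.3]
    - [0,0,0,0,0,0,0.3]

```text
time_s: 12.35
tcp_pos: [0.4872, 0.1793, 0.1142]
tcp_rot: [-0.0, 0.632, 0.775, -0.0]
contact_force: [-0.2, 0.1, -0.8]
grip_width: 0.0552
gripper_force: 0.0
```

servo_tool:
  targets:
    - [0,0,0,0,0,-0.01,0.3]
    - [0,0,0,0,0,-0.02,0.3]
    - [0,0,0,0,0,-0.03,0.3]
    - [0,0,0,0,0,-0.03,0.3]
    - [0,0,0,0,0,-0.03,0.3]
    - [0,0,0,0,0,-0.02,0.3]
    - [0,0,0,0,0,0,0.3]
    - [0,0,0,0,0,0,0.3]

```text
time_s: 13.15
tcp_pos: [0.4871, 0.1794, 0.2545]
tcp_rot: [-0.0, 0.632, 0.775, 0.001]
contact_force: [-0.2, 0.4, -0.6]
grip_width: 0.0555
gripper_force: 0.0
```

Run:
```python
from h import *
from scipy.spatial.transform import Rotation as Ro
s=camera("scene");w=camera("wrist");t=camera("top");o=observe();print(o["tcp_pos"],o["contact_force"],o["grip_width"])
b=lambda im,x,y,w,h,k:cv2.resize(im[y:y+h,x:x+w],None,fx=k,fy=k,interpolation=cv2.INTER_CUBIC)
cv2.imwrite("pics/w5.png",np.hstack([b(w["frame"],250,60,140,200,3),b(s["frame"],255,130,75,120,5)]))
# predicted bar top end pixels if seated (top z .142), about last TCP xy
c=np.array([.488,.1793,.142]);d=np.array([np.cos(np.radians(101.57)),np.sin(np.radians(101.57)),0])
for sg in(1,-1): print((proj(w,c+sg*.048*d)-[250,60])*3,(proj(s,c+sg*.048*d)-[255,130])*5)
```

```text
[0.48662975 0.17911162 0.25342048] [ 0.09190363 -0.03075677 -0.20228528] 0.055521286435784155
[221.52992486 252.98492683] [120.4694363 179.553505 ]
[220.78370241 558.34406237] [237.76672522 244.70142292]
```

View pics/w5.png

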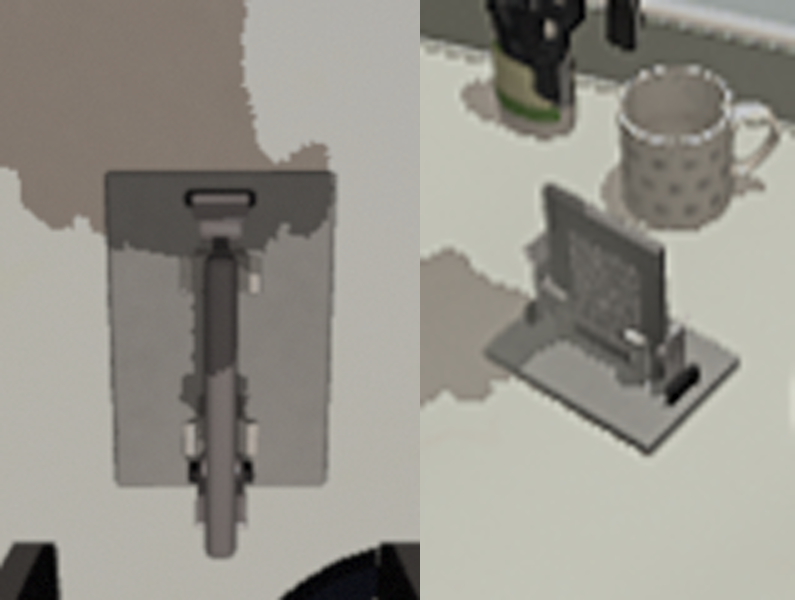

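The plate stands upright in the channel with the gripper clear. Its top ends are at (221,250) and (221,557) in the wrist crop, against (221,253) and (221,558) predicted for a fully seated plate. Handing in.

```bash
python3 -c "
from rig import finish_job
print(finish_job())"
```

```text
the job is handed in; nothing more can be done
None
```

I moved the tall grater plate from the rack into the stand's channel, pushed it home (28 N at the floor, camera views match the seated height), released it and handed in the job at about 13 s. I inferred that the clips snapped shut from seating height and force, didn't read their angles, and the hand-in gave no verdict.

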